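# Load the tube photometer and hold its carriage on the beam mark

## Robot

A 6-joint arm with a two-finger parallel gripper is mounted at the origin on a cart in front of the work surface, level with it; the furniture and walls round the work are solid. World frame = base frame: x ahead of the robot, y to its left, z up, the work surface at z = 0. Lengths are in mm, angles in rad, forces in N, time in s.
With the tool pointing down it reaches from about 350 to 775 mm from the base axis. Payload 7.3 kg.
Tool frame: the origin (TCP) lies on the mounting face of the last link; the fingertips stand 178 mm ahead of it and the grasp point (between the pads) lies 159 mm ahead of it; z points along the fingers, y is the line along which they close (so a half turn about z gives the same grasp; the last joint's range is limited). The gripper opens to 92 mm and grips with 3 to 60 N. Pads are 19 mm wide; open, the fingers measure 130 mm over their backs; the gripper's body (75 mm by 190 mm) begins 47 mm behind the grasp point.
Start: joints at [1.017, 0.342, 1.524, -0, 1.275, -0.146], TCP at [208.189, 481.96, 404.741] pointing down, gripper open.
Joint ranges: [-2.53, 2.53], [-0.77, 2.02], [0.04, 2.7], [-1, 4.14], [0.28, 2.66], [-3.11, 3.11]. Speed limits (rad/s): [2.57, 2.57, 3.14, 3.14, 3.14, 3.14].

## Interface

Orientations are given as [roll, pitch, yaw] about the fixed x, y, z axes, in that order (R = Rz(yaw) Ry(pitch) Rx(roll)).
In Python, from plant import bot gives the robot as it stands.
- The arm moves only by the tool shift_gripper, called after "Call:" in YAML: its name, and indented under it one key for each argument. Schema: {"type":"object","properties":{"motion":{"type":"array","items":{"type":"number"},"minItems":5,"maxItems":25},"only":{"type":"string"},"quiet":{"type":"boolean"},"lines":{"type":"string"}},"required":["motion"],"additionalProperties":false}. motion is one flat list of numbers that holds 1 to 5 rows one after another, with no inner brackets; each row has 5 numbers: the finger opening in mm, then dx, dy, dz in units of 50 mm, then a turn about the tool's z in units of 0.05 rad; each row is the pose to reach, as a shift and turn from the pose commanded when the call began, along the tool's axes at that moment; what a row does not reach only later rows make up. A row lasts 1/8 s, in which the tool goes at most 62.5 mm and 0.188 rad, less where a joint would pass 70% of its speed; a pose out of reach is approached as far as the arm can. The fingers move at their own pace and stop on an object; the grip force is fixed at half the most. Time passes only in rows, so rows that do not move let the fingers close. The tool returns the time, the measured TCP pose, the force, the opening and the grip force at its end. only (a regular expression) keeps the lines of the reply that match it, lines (a string "A,B") keeps lines A to B, and quiet returns only ok. Input that does not fit is refused with a message, and nothing moves.
- bot.get_obs(): the state, without advancing time (a new reading comes with each control period).
- bot.capture(name): name is "scene" or "side" or "wrist"; returns a dict with "color" (400x640x3 uint8, red, green, blue), "K" (3x3 intrinsics, pixels), "k1" (the pictures are not rectified: a ray, as slopes to the right and down, at radius r is drawn at 1 + k1 r^2 times it, then the intrinsics apply), "R" (3x3) and "t" (3): a world point X has camera coordinates R X + t. Camera axes: x right, y down, z forward; pixel columns grow to the right and rows downward; lengths in mm; the calibration is good to about 2 mm. A picture is of the moment at which its call begins. There is no depth.
- bot.close_job(): hands the job in; it is judged then, once.
The state is a dict: "time": time; "joint_positions": joint angles; "dq": joint speeds; "tau": joint torques, N m; "tool_pos": TCP position; "tcp_rot": TCP orientation; "contact_force": force on the tool from outside, world axes, zero at the start; "moment": the same for the moment, N m; "grip_width": finger opening in mm; "finger_force": force on a finger pad.
Only numpy, scipy, OpenCV 4.12 (cv2) and the standard library are available. Lean on these libraries where they do the work, as an engineer would, in place of code of your own. Each camera call takes 0.05 s, during which the arm holds its last target. There are 200 camera calls.

## Task

Get the capped sample ready to be read in the tube photometer: from the dark grey rack, lower the open tube into the carriage well right next to the blank tube that is already in the first well, and the capped tube into the well after it, so that the three stand side by side with no gap. Then grasp the knob on the pull rod and draw the carriage out smoothly against its spring until the capped tube's well stands on the beam mark (the engraved line on the rims), and finish while still holding the knob there, because on release the carriage springs home. Keep the tubes upright, set them down to the bottom of the wells rather than dropping them, never let the carriage fly back, and leave the other things on the bench where they are.

Things in the scene. Friction and masses are not known exactly. Their poses are not given: they have to be found in the camera images.
- photometer: White tube photometer, fixed, 130 mm (x) x 292 mm (y). Origin: centre of the underside; x to its rear, y to its left end. Left 104 mm: sloping head with display, up to 92 mm high. The rest is an open trough along the line x = 0, 46 mm wide, rims 64 mm high, in which a black four-well carriage slides along y. The pull rod leaves by a bushing at the right end (its face at y = -156 mm).
- carriage (a joint): How far the carriage is drawn out along the photometer's -y, in m: 0 home, stop at 0.075. A spring (3 N at home, 8 N at 0.050, 10 N at 0.075) pulls it home: it never stays out by itself. 0 puts well 1 on the beam mark, 0.025 well 2, 0.050 well 3 (wanted here), 0.075 well 4; three rings on the rod come level with the bushing face as wells 2, 3 and 4 reach the mark.
- beam_mark (a point): The beam mark: a thin dark line engraved across the front and the rear rim of the trough; this point lies midway between the rims at rim height (photometer x = 0, y = -52 mm, z = 64 mm). Axes as the photometer's.
- well_1 (a point): Centre of the mouth of well 1, the well nearest the knob, in the carriage's top (60 mm above the bench); it holds the blank. Moves with the carriage; axes as the photometer's. The four wells are alike: in a row along y, 25 mm apart, 15.4 mm wide, small chamfer, 42 mm deep (a seated tube's foot is 18 mm above the bench). A short white line on the carriage marks each.
- well_2 (a point): Centre of the mouth of well 2, next to the blank, 25 mm farther from the knob (+y of the photometer); empty at the start, for the open tube.
- well_3 (a point): Centre of the mouth of well 3, 25 mm beyond well 2; empty at the start, for the capped tube. Well 4, 25 mm farther, stays empty.
- knob (a point): Grey knurled knob on the end of the steel pull rod (8 mm thick), right of the photometer: 20 mm in diameter, 28 mm long along y, with an end flange 29 mm in diameter and 6 mm thick on its outer side. This point lies on the rod axis, about mid-length of the 20 mm part, 42 mm above the bench, 38 mm from the bushing face at home. Moves with the carriage; axes as the photometer's.
- open_tube: Open clear tube without a cap, 13 mm in diameter, 100 mm tall. Origin: centre of the foot, z up along the tube. At the start it stands in the rack, foot 5 mm above the bench; it weighs about 14 g.
- capped_tube: Tube with a wide peach cap: glass 13 mm in diameter, cap 17 mm in diameter over the top 22 mm, 92 mm tall in all. Origin: centre of the foot, z up along the tube. At the start it stands in the rack, foot 5 mm above the bench; about 16 g.
- blank_tube: The blank: open glass tube with a paper label, 13 mm in diameter, 98 mm tall, standing loose in well 1. It stays there. Origin: centre of the foot.
- rack: Dark grey moulded rack, 49 mm (x) x 135 mm (y) x 42 mm high, fixed on the bench left of the photometer, with a row of five tube places along its y axis, 25.5 mm apart, 15.4 mm wide, 37 mm deep. Origin: centre of the underside. It holds the open tube and the capped tube, in either order.
- bottle: White dropper bottle, 36 mm in diameter, 98 mm tall, loose, in front of the photometer; leave it alone. Origin: centre of the underside.
- tape: Roll of tape lying flat, 52 mm in diameter, 19 mm high, loose, to the right of the photometer; leave it alone. Origin: centre of the underside.
- bench_timer: Small lab timer standing on its foot, 58 x 66 x 66 mm, loose, behind and to the left of the photometer; leave it alone. Origin: centre of the underside.

How it is judged (in metres and radians):
On the way, in this order (a step that is already met when the one before it is completed fails the run):
1. the open tube stands let go in well 2 and the capped tube in well 3, beside the blank in well 1, the carriage still at home (horizontal distance between blank_tube and well_1 below 0.004 m and z of blank_tube in the frame of well_1 between -0.047 and -0.038 m and angle between each of blank_tube, open_tube, capped_tube's own z axis and vertical below 0.12 rad and horizontal distance between open_tube and well_2 below 0.004 m and z of open_tube in the frame of well_2 between -0.047 and -0.038 m and horizontal distance between capped_tube and well_3 below 0.004 m and z of capped_tube in the frame of well_3 between -0.047 and -0.038 m and contact force between the fingers and blank_tube below 0.3 N and contact force between the fingers and open_tube below 0.3 N and contact force between the fingers and capped_tube below 0.3 N and value of joint carriage below 0.006 m), for 0.2 s.
2. the gripper holds the knob with the carriage drawn out to the third well's place on the beam mark (value of joint carriage between 0.045 and 0.055 m and (contact force between the fingers and knob_grip above 4 N or contact force between the fingers and knob_flange above 4 N)), for 0.4 s.
At the end, for the whole second after the job is handed in: The gripper holds the knob (over 4 N), the carriage still and drawn out 50 mm, to within 4 mm; blank, open and capped tube stand untouched and upright at the bottom of wells 1, 2 and 3 (within 4 mm), the capped tube within 6 mm of the beam mark (horizontal distance between blank_tube and well_1 below 0.004 m and z of blank_tube in the frame of well_1 between -0.047 and -0.038 m and angle between each of blank_tube, open_tube, capped_tube's own z axis and vertical below 0.12 rad and horizontal distance between open_tube and well_2 below 0.004 m and z of open_tube in the frame of well_2 between -0.047 and -0.038 m and horizontal distance between capped_tube and well_3 below 0.004 m and z of capped_tube in the frame of well_3 between -0.047 and -0.038 m and contact force between the fingers and blank_tube below 0.3 N and contact force between the fingers and open_tube below 0.3 N and contact force between the fingers and capped_tube below 0.3 N and value of joint carriage between 0.046 and 0.054 m and (contact force between the fingers and knob_grip above 4 N or contact force between the fingers and knob_flange above 4 N) and velocity of joint carriage between -0.01 and 0.01 m/s and y of capped_tube in the frame of beam_mark between -0.006 and 0.006 m); the arm keeps its last pose, push and grip.
It fails at once if the open or the capped tube is tipped by more than 0.6 rad (angle between any of open_tube, capped_tube's own z axis and vertical above 0.6 rad).
It fails at once if a tube is dropped into its well (falls in it faster than 0.5 m/s) ((horizontal distance between open_tube and well_2 below 0.012 m and z of open_tube in the frame of well_2 below -0.004 m and linear speed of open_tube above 0.5 m/s) or (horizontal distance between capped_tube and well_3 below 0.012 m and z of capped_tube in the frame of well_3 below -0.004 m and linear speed of capped_tube above 0.5 m/s)).
It fails at once if the blank is lifted in well 1 by more than 15 mm or tipped (z of blank_tube in the frame of well_1 above -0.027 m or angle between blank_tube's own z axis and vertical above 0.3 rad).
It fails at once if the carriage flies back towards home faster than 0.25 m/s (velocity of joint carriage below -0.25 m/s).
It fails at once if the dropper bottle, roll of tape or timer is shifted by more than 30 mm or knocked over (distance of any of bottle, tape, bench_timer from where it was at the start of the episode above 0.03 m or angle between any of bottle, tape, bench_timer's own z axis and vertical above 0.5 rad).
It also fails if it takes over 61 s, if anything falls off the work surface, if the arm or the gripper's body presses on something with over 40 N, if the wrist force passes 120 N, or if a joint passes its speed limit or range.

## Working session

There is one attempt and no reset: what is moved stays moved. The work goes in short steps, Python scripts to look and compute and a tool call to move; the robot and the scene stay as the last step left them, time stands still between calls to the robot, and variables do not carry over. Pictures are saved under pics/ and viewed, at most 10 in all, crops included, and the job is handed in when it is done.

```bash
ls; mkdir -p pics; cat > h.py <<'E'
import numpy as np,cv2,pickle
from plant import bot
def snap(n,f):
    c=bot.capture(n); pickle.dump(c,open(f'pics/{f}.pkl','wb')); return c
def load(f): return pickle.load(open(f'pics/{f}.pkl','rb'))
def proj(c,X):
    X=np.atleast_2d(np.array(X,float)); p=X@np.array(c['R']).T+np.array(c['t'])
    s=p[:,:2]/p[:,2:]; s=s*(1+c['k1']*(s**2).sum(1,keepdims=True))
    K=np.array(c['K']); return s@K[:2,:2].T+K[:2,2]
def ray(c,uv):
    K=np.array(c['K']); d=(np.array(uv,float)-K[:2,2])/[K[0,0],K[1,1]]; s=d.copy()
    for _ in range(30): s=d/(1+c['k1']*(s@s))
    R=np.array(c['R']); return -R.T@np.array(c['t']), R.T@np.array([*s,1])
def atz(c,uv,z):
    o,d=ray(c,uv); return o+d*(z-o[2])/d[2]
def crop(c,x0,y0,x1,y1,f):
    im=c['color'][y0:y1,x0:x1,::-1]; k=min(800/(x1-x0),600/(y1-y0))
    im=cv2.resize(im,None,fx=k,fy=k,interpolation=cv2.INTER_CUBIC); cv2.imwrite(f'pics/{f}.png',im); print(f,k)
E
python3 - <<'E'
from h import *
a=snap('scene','sc0');b=snap('side','si0')
cv2.imwrite('pics/a.png',a['color'][:,:,::-1]);cv2.imwrite('pics/b.png',b['color'][:,:,::-1])
for c in(a,b):print(ray(c,(320,200)),c['k1'],c['K'][0][0])
print(bot.get_obs())
E
```

```text
pics
plant.py
(array([-244.86514057, -650.44540714, 1030.88617704]), array([ 0.54547148,  0.45951319, -0.70110503])) -0.02726608534780657 491.70605943503506
(array([ 367.22880238, 1228.29476034,  901.44802394]), array([ 0.0991306 , -0.84067991, -0.53247473])) -0.045278463299862674 469.83327400595437
{'time': 0.1, 'joint_positions': array([ 1.01696717e+00,  3.42647214e-01,  1.52488188e+00, -2.01536023e-05,
        1.27536656e+00, -1.45990412e-01]), 'dq': array([-3.16327299e-06, -2.78203592e-03, -1.82694811e-03,  1.04211269e-03,
       -1.27758398e-03, -8.53895727e-05]), 'tau': array([ 1.57420240e-03, -4.32005560e+01, -2.44693476e+01,  7.19637168e-02,
        5.27219230e-02, -6.05649188e-05]), 'tool_pos': array([208.15025446, 481.85879818, 404.13114598]), 'tcp_rot': array([-3.14030071e+00, -1.70483096e-04,  2.73375968e+00]), 'contact_force': array([ 0.21394415,  0.13591863, -0.12845293]), 'moment': array([ 0.03820004, -0.03132065, -0.00574884]), 'finger_force': 0.0, 'grip_width': 92.07408917052119}
```

View pics/a.png

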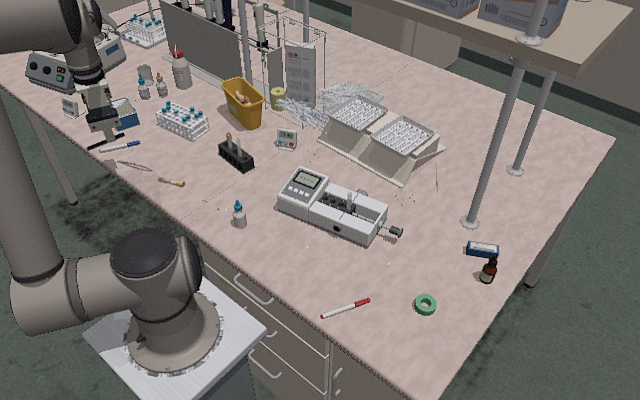

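View pics/b.png

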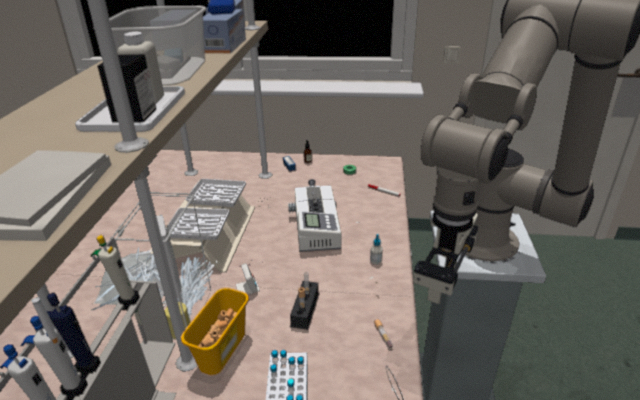

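The scene picture shows the rack at (236,155), the photometer at (335,205), the knob at (396,232), the bottle at (239,215), the tape at (425,304) and the timer at (287,140). Next I'll enlarge the two working areas.

```bash
python3 - <<'E'
from h import *
a=load('sc0')
crop(a,270,155,410,260,'c1'); crop(a,210,125,265,175,'c2')
E
```

```text
c1 5.714285714285714
c2 12.0
```

View pics/c1.png

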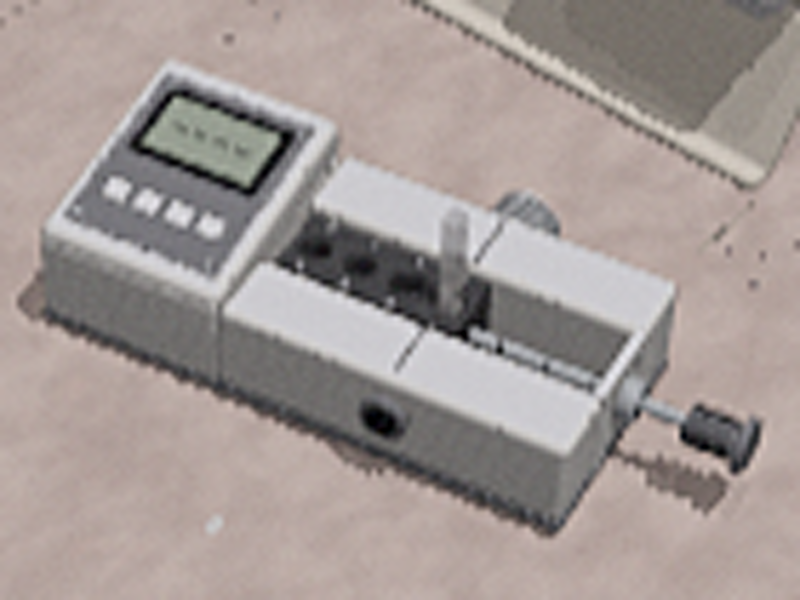

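View pics/c2.png

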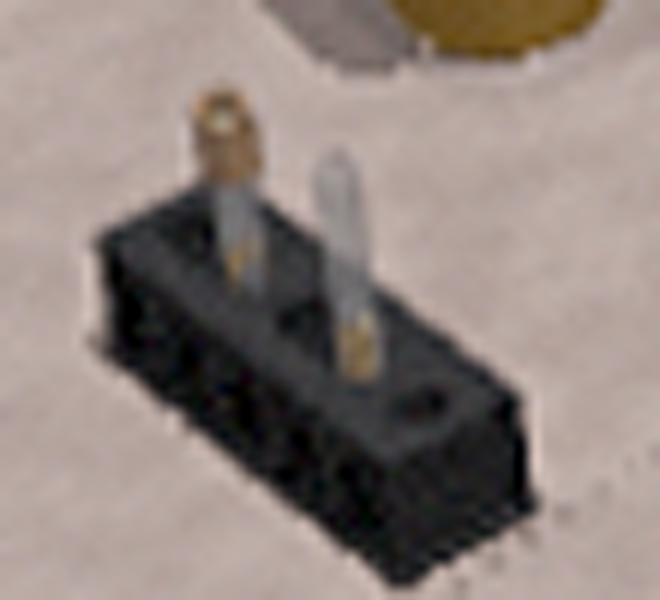

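c1 gives the photometer rim corners, the beam mark and the knob. c2 shows the open tube in the rack's 2nd place from the right and the capped tube in the 4th. I'll fit both poses.

```bash
cat >> h.py <<'E'
from scipy.optimize import least_squares
def fit(c,obj,uv,g):
    obj=np.array(obj,float)
    def T(p,o=obj):
        k,s=np.cos(p[2]),np.sin(p[2]); o=np.atleast_2d(np.array(o,float)); return np.c_[p[0]+k*o[:,0]-s*o[:,1],p[1]+s*o[:,0]+k*o[:,1],o[:,2]]
    r=least_squares(lambda p:(proj(c,T(p))-uv).ravel(),g,x_scale=[100,100,1],loss='soft_l1')
    return r.x,(proj(c,T(r.x))-uv).round(1),T
E
python3 - <<'E'
from h import *
a=load('sc0')
o=[(65,-146,64),(-65,-146,64),(-65,-146,0),(-65,42,64),(-65,146,0),(-65,-52,64),(-23,-52,64),(23,-52,64),(65,-52,64),(0,-194,42)]
u=np.array([(677,290),(563,455),(553,533),(228,310),(50,318),(398,370),(425,328),(476,260),(505,222),(705,428)])/5.714+[270,155]
g=atz(a,u[6],64);p,r,T=fit(a,o,u,[g[0],g[1],0]);print('phot',p,r.tolist())
print(T(p,[(0,-52,64),(0,-52+25,60),(0,-52+50,60),(0,-194,42)]).round(1))
u=np.array([(522,395),(390,460),(100,240),(405,585),(535,505),(105,345),(425,402),(300,318),(190,237)])/12+[210,125]
o=[(24.5,-67.5,42),(-24.5,-67.5,42),(-24.5,67.5,42),(-24.5,-67.5,0),(24.5,-67.5,0),(-24.5,67.5,0),(0,-51,42),(0,0,42),(0,51,42)]
g=atz(a,u[7],42);p,r,T=fit(a,o,u,[g[0],g[1],0]);print('rack',p,r.tolist());q=T(p,[(0,-25.5,105),(0,25.5,97)]);print(q)
print(proj(a,q).round(1),((proj(a,q)-[210,125])*12).round())
print('bottle',atz(a,(239,226),0),'timer',atz(a,(287,148),0))
E
```

```text
phot [ 5.31852583e+02 -4.17716787e+01  1.80151076e-01] [[0.9, -1.6], [0.3, -0.3], [0.2, 1.6], [-2.3, -1.0], [-1.4, -0.0], [-2.1, 1.2], [0.5, -1.1], [-0.7, 0.7], [1.0, -1.5], [1.3, 1.0]]
[[ 541.2  -92.9   64. ]
 [ 536.7  -68.3   60. ]
 [ 532.2  -43.7   60. ]
 [ 566.6 -232.6   42. ]]
rack [ 5.17465388e+02  3.45781220e+02 -1.06800596e-01] [[1.1, -0.5], [-0.5, 1.0], [-1.6, -0.7], [-0.3, 0.8], [1.2, 0.5], [-0.2, 0.7], [-0.3, -0.2], [0.4, -0.7], [0.1, -1.3]]
[[514.74714742 320.42651257 105.        ]
 [520.18362896 371.13592657  97.        ]]
[[238.1 138.5]
 [228.6 133.2]] [[337. 162.]
 [223.  99.]]
bottle [326.9009161  129.86675761   0.        ] timer [673.11455912 269.70480003   0.        ]
```

```bash
cat >> h.py <<'E'
from scipy.spatial.transform import Rotation as Ro
def go(x,y,zg,yaw,pitch0=True):
    "grasp-point target (tool down) -> shift in tool axes, turn"
    s=bot.get_obs(); R=Ro.from_euler('xyz',s['tcp_rot']).as_matrix()
    d=R.T@(np.array([x,y,zg+159])-s['tool_pos']); t=-((yaw-s['tcp_rot'][2]+np.pi)%(2*np.pi)-np.pi)
    print('t',round(s['time'],2),'shift',d.round(1),'turn',round(t,3),'w',round(s['grip_width'],1))
E
python3 -c "
from h import *
go(517,346,245,1.464)"
```

```text
t 0.1 shift [-3.374e+02 -2.200e+00  1.000e-01] turn 1.27 w 92.1
```
Rows: absolute cumulative shifts. 5 rows: -62,-124,...-310, turn 0.18..0.9. Then second.

Careful with the scale: shifts go in units of 50 mm and turns go in units of 0.05 rad. That gives: -300 mm is -6, -240 mm is -4.8, 0.18 rad is 3.6.

Call:
shift_gripper:
  motion: [60,-1.2,0,0,3.6,60,-2.4,0,0,7.2,60,-3.6,-0.02,0,10.8,60,-4.8,-0.02,0,14.4,60,-6,-0.04,0,18]

```text
time: 0.72
tool_pos: [484.4, 360.1, 404.3]
tcp_rot: [-3.141, -0.0, 1.828]
contact_force: [0.0, 0.1, -0.6]
grip_width: 60.2
finger_force: 0.0
```

```bash
python3 -c "
from h import *
go(517,346,245,1.464)"
```

```text
t 0.72 shift [-21.9  27.9   0.3] turn 0.364 w 60.2
```

In the tool's units: 28 mm is 0.56, -22 mm is -0.44, 0.364 rad is 7.28.

Call:
shift_gripper:
  motion: [60,-0.44,0.56,0,3.6,60,-0.44,0.56,0,7.28,60,-0.44,0.56,0,7.28]

```text
time: 1.1
tool_pos: [515.9, 346.8, 404.0]
tcp_rot: [-3.14, 0.001, 1.471]
contact_force: [-0.5, -0.4, 0.3]
grip_width: 60.0
finger_force: 0.0
```

```bash
python3 - <<'E'
from h import *
go(517,346,245,1.464)
w=snap('wrist','w1'); cv2.imwrite('pics/w1.png',w['color'][:,:,::-1])
t=np.array([(514.7,320.4,105),(520.2,371.1,97),(517.5,345.8,42)]); print(proj(w,t), ray(w,(320,200)))
E
```

```text
t 1.1 shift [-0.7  1.2 -0. ] turn 0.007 w 60.0
[[316.08113891 218.5419309 ]
 [316.4834955  169.6501085 ]
 [316.17869047 182.1989411 ]] (array([524.11977821, 421.02840492, 384.69375312]), array([-0.01141845, -0.27707701, -0.96092637]))
```

View pics/w1.png

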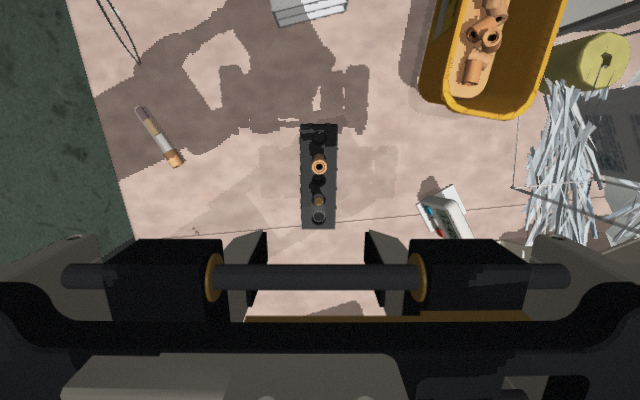

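The wrist view shows the rack lengthwise at (319,175) and the cap at about (319,167), 3 px from the prediction. I'll take a closer crop of the rack.

```bash
python3 - <<'E'
from h import *
w=load('w1'); crop(w,290,115,350,235,'w1c')
R=np.array(w['R']); print(R.round(3))
print(proj(w,[(515.9,346.8,225),(515.9,346.8,100)]))
E
```

```text
w1c 5.0
[[ 0.995 -0.1   -0.   ]
 [-0.096 -0.956  0.278]
 [-0.028 -0.276 -0.961]]
[[314.21847825 244.19604228]
 [314.71351456 193.3019296 ]]
```

View pics/w1c.png

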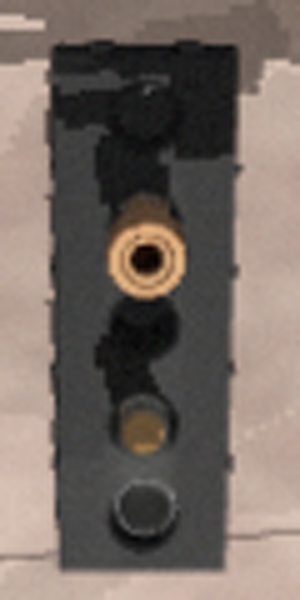

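```bash
python3 - <<'E'
from h import *
w=load('w1')
print('cap',atz(w,(319.4,167),97),'open',atz(w,(319,216.6),105))
print('holes',atz(w,(319.4,137.6),42),atz(w,(320,180.6),42))
o=[(24.5,67.5,42),(-24.5,67.5,42),(24.5,-67.5,42),(-24.5,-67.5,42),(0,51,42),(0,0,42),(0,25.5,97),(0,-25.5,105)]
u=np.array([(239,45),(52,45),(224,570),(60,570),(148,114),(149,329),(147,260),(145,508)])/5+[290,115]
p,r,T=fit(w,o,u,[517,346,-.1]);print(p,r.tolist());print(T(p,o[6:]))
go(518.5,323,84,1.464)
E
```

```text
cap [523.48100567 373.55605406  97.        ] open [517.99450592 322.26369867 105.        ]
holes [526.77460564 399.83807576  42.        ] [522.45943544 347.3562418   42.        ]
[ 5.21192646e+02  3.48428925e+02 -1.06804387e-01] [[2.4, 0.1], [-1.6, -0.1], [2.2, 1.2], [-2.2, 1.0], [-0.3, 0.4], [-0.9, -0.9], [0.4, -0.3], [0.4, -0.8]]
[[523.91098311 373.78362182  97.        ]
 [518.47430932 323.07422842 105.        ]]
t 1.15 shift [-23.7   5.5 161.3] turn 0.01 w 60.0
```

In the tool's units: 161 mm is 3.22, 4 mm is 0.08, 0.01 rad is 0.2.

Call:
shift_gripper:
  motion: [50,-0.5,0.08,0.8,0.2,50,-0.5,0.08,1.9,0.2,50,-0.5,0.08,3,0.2,50,-0.5,0.08,3.22,0.2,50,-0.5,0.08,3.22,0.2]

```text
time: 1.78
tool_pos: [517.1, 322.5, 244.5]
tcp_rot: [3.141, -0.0, 1.462]
contact_force: [0.2, 0.6, 0.6]
grip_width: 49.9
finger_force: 0.0
```

Call:
shift_gripper:
  motion: [5,0,0,0,0,5,0,0,0,0,5,0,0,0,0,5,0,0,0,0,5,0,0,0,0]

```text
time: 2.4
tool_pos: [517.1, 322.0, 244.1]
tcp_rot: [3.141, -0.0, 1.46]
contact_force: [-0.0, 0.6, 2.3]
grip_width: 11.9
finger_force: 30.0
```

```bash
python3 -c "
from h import *
go(517,322,205,1.464)"
```

```text
t 2.4 shift [ 1.000e-01 -0.000e+00 -1.199e+02] turn -0.004 w 11.9
```

Call:
shift_gripper:
  motion: [5,0,0,-0.3,0,5,0,0,-0.9,0,5,0,0,-1.6,0,5,0,0,-2.2,0,5,0,0,-2.4,0]

```text
time: 3.02
tool_pos: [517.1, 322.0, 366.6]
tcp_rot: [3.138, -0.002, 1.46]
contact_force: [0.3, -0.2, -1.8]
grip_width: 12.4
finger_force: 30.0
```

```bash
python3 -c "
from h import *
go(537,-35,205,1.751)
w=snap('wrist','w2')
print(proj(w,[(517.1,322,230)]))"
```

```text
t 3.02 shift [-352.6   59.3    2. ] turn -0.291 w 12.4
[[312.23477982 282.90532318]]
```

Call:
shift_gripper:
  motion: [5,-0.8,0.04,-0.08,-1.4,5,-1.9,0.08,-0.08,-3,5,-3.1,0.14,-0.08,-4.4,5,-4.3,0.2,-0.08,-5.8,5,-5.5,0.26,-0.08,-5.82]

```text
time: 3.7
tool_pos: [498.8, 45.4, 366.7]
tcp_rot: [-3.14, -0.0, 1.752]
contact_force: [0.3, -0.6, -0.8]
grip_width: 12.3
finger_force: 30.0
```

```bash
python3 -c "
from h import *
go(500,-75,209,1.751)"
```

```text
t 3.7 shift [-118.7  -20.5   -1.3] turn 0.001 w 12.3
```

In the tool's units: -118 mm is -2.36, -100 mm is -2.

Call:
shift_gripper:
  motion: [5,-1,-0.16,-0.02,0,5,-2,-0.32,-0.02,0,5,-2.36,-0.4,-0.02,0,5,-2.36,-0.4,-0.02,0]

```text
time: 4.2
tool_pos: [500.7, -73.1, 368.0]
tcp_rot: [-3.14, -0.001, 1.749]
contact_force: [0.4, 0.0, 0.2]
grip_width: 12.3
finger_force: 30.0
```

```bash
python3 - <<'E'
from h import *
w=snap('wrist','w3'); s=bot.get_obs(); print(s['tool_pos'],s['tcp_rot'])
P=np.array([531.85,-41.77]);k,q=np.cos(.18),np.sin(.18)
for y in(-52,-27,-2,23):print(y,proj(w,[(P[0]-q*y,P[1]+k*y,60)]))
print(proj(w,[(500,-75,130)]))
crop(w,220,60,420,210,'w3c')
E
```

```text
[500.75630967 -72.06307003 368.10620353] [-3.14054929e+00 -1.26069797e-03  1.75004408e+00]
-52 [[347.97338109 216.23422421]]
-27 [[348.67839531 194.12162803]]
-2 [[349.40804557 170.96698463]]
23 [[350.16284174 146.71465323]]
[[313.32225913 215.77995525]]
w3c 4.0
```

View pics/w3c.png

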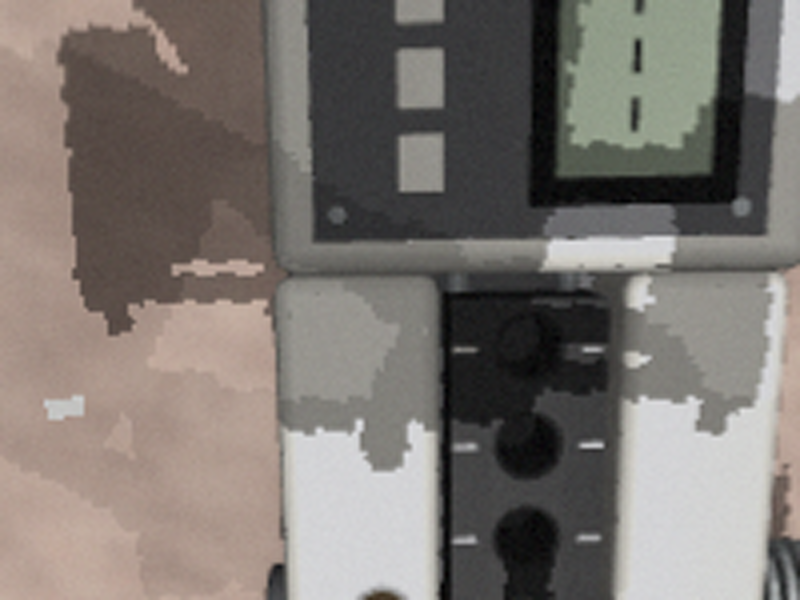

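The crop shows wells 4, 3 and 2 at pixels (351.8,147), (352,171) and (351.8,195). The held tube's foot is just appearing at (315.5,209). I'll find the foot in the same image to cancel out the camera bias.

```bash
python3 - <<'E'
from h import *
w=load('w3'); 
u=np.array([(351.8,146.9),(352,171.3),(351.8,195)])
for d in (0,2.1):
  uu=u-[d,0]; X=np.array([atz(w,x,60) for x in uu]); print(d,X.round(1).tolist(), np.arctan2(-(X[0]-X[2])[0],(X[0]-X[2])[1]))
im=w['color'].astype(int)
print((im[200:246:2,302:330:2,0]-im[200:246:2,302:330:2,2]))
print(proj(w,[(500.75,-72.06,z) for z in(129,140,170,210)]))
crop(w,290,190,350,250,'w3d')
E
```

```text
0 [[529.4, -19.0, 60.0], [534.9, -43.6, 60.0], [540.2, -68.7, 60.0]] 0.21333708078375793
2.1 [[527.3, -19.4, 60.0], [532.8, -44.0, 60.0], [538.0, -69.1, 60.0]] 0.21129049022772803
[[-1 -2 -4 -3 -2 -4 -3 -1 -1 -3 -2 -4  6  8]
 [-3 -1 -3 -3 -1 -2 -2 -2 -2 -3 -1 -3  5  5]
 [-2 -1 -1 -4 -3 -4 -2 -3 -3 -1 -4 -2  7  9]
 [-2 -3 -2 -3 -4 -4 -4 -3 -2 -2 -3 -3  4  7]
 [-4 -4 -5 -3 -2  5 26 26 12 -2 -1 -4  4  9]
 [-3 -3 -3 -2 10 30 31 30 32 18  0 -2  4  6]
 [-3 -2 -3  1 26 25 20 22 25 30  0 -2  6  9]
 [-4 -2 -2  1 12  2  3  2  4  9  7 -3  4 11]
 [-2 -3 -4  3  5  6  4  0  3  2  3 -2  7 11]
 [-2 -2  0  8  6  4  5  3  3  4  1  2  2  5]
 [-4 -4 -1  4  3  3  3  3  3  5  5  0  5  8]
 [-1 -4 -1  7  5  4  0 -1 -1  3  4  2  4  9]
 [-4 -2  6  7  2  1  2  1  1  3  1  1  3  8]
 [-2 -4  6  8  4 11 32 25 16  5  2  3  6  8]
 [-4 -2 10 14 41 43 45 44 45 39 13  5  4 10]
 [-3 -3 16 19 44 46 45 46 46 45 33  6  4 10]
 [-5 -1  3 35 45 44 47 45 44 42 38  5  0  2]
 [-4  2 -1 33 45 44 44 42 41 42 41  2 -1 -5]
 [ 0  4  0  6 44 43 44 43 40 53 34  1  1 -2]
 [ 3  0  0  0 35 79 75 52 53 63  6  1 -1  0]
 [-1 -5  1  0  0  5 45 46 25  0  1  1 -1 -3]
 [-1 -1 -1  0  2 -1  0  5  2  2  1  2 -1 -2]
 [ 0  3 -1  0  0  1  1  1  2  4  2  2  1 -1]]
[[314.84272478 212.23094842]
 [314.81623634 216.64666137]
 [314.72923289 231.15500911]
 [314.56276018 258.93499145]]
w3d 10.0
```

View pics/w3d.png

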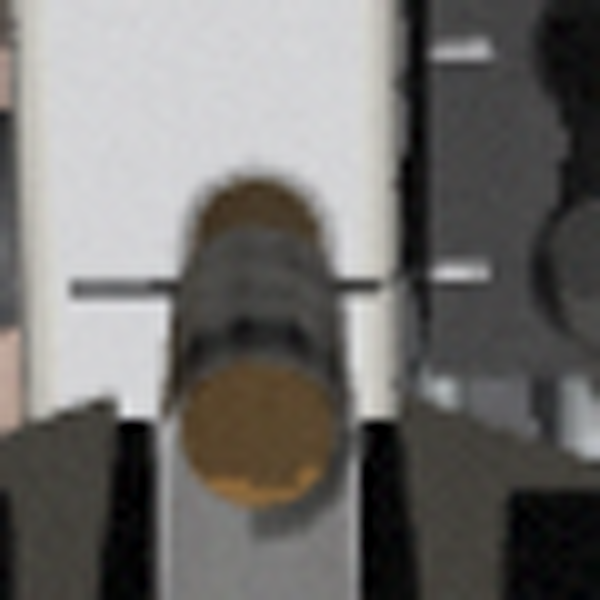

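```bash
python3 - <<'E'
from h import *
w=load('w3'); f=atz(w,(316,213.8),129); print('foot',f, 'tool 500.75,-72.06')
for u in[(351.65,195),(352.05,171.3),(352,146.9)]:
    X=atz(w,u,60); print(X, (X-f)[:2]+[500.75,-72.06])
E
```

```text
foot [501.93720759 -73.24042983 129.        ] tool 500.75,-72.06
[540.01722045 -68.72133666  60.        ] [538.83001286 -67.54090683]
[534.99909485 -43.59174896  60.        ] [533.81188726 -42.41131913]
[529.61686696 -18.99087617  60.        ] [528.42965937 -17.81044634]
```

```bash
python3 -c "
from h import *
go(538.5,-67.5,150,1.765)"
```

```text
t 4.25 shift [-2.3 38.  59.1] turn -0.015 w 12.2
```

In the tool's units: 59 mm is 1.18, 38 mm is 0.76, -0.015 rad is -0.3.

Call:
shift_gripper:
  motion: [5,-0.046,0.4,0,-0.3,5,-0.046,0.76,0.1,-0.3,5,-0.046,0.76,0.6,-0.3,5,-0.046,0.76,1.18,-0.3,5,-0.046,0.76,1.18,-0.3]

```text
time: 4.88
tool_pos: [538.1, -66.0, 307.7]
tcp_rot: [-3.137, -0.003, 1.768]
contact_force: [-0.1, 1.0, -0.1]
grip_width: 12.7
finger_force: 30.0
```

```bash
python3 - <<'E'
from h import *
go(538.5,-67.5,136,1.765)
w=snap('wrist','w4'); crop(w,290,150,350,210,'w4c'); print(proj(w,[(538.5,-67.5,70),(538.5,-67.5,60)]))
E
```

```text
t 4.88 shift [-1.6  0.1 12.7] turn 0.003 w 12.7
w4c 10.0
[[315.64488111 216.03361759]
 [315.67338236 212.21604471]]
```

View pics/w4c.png

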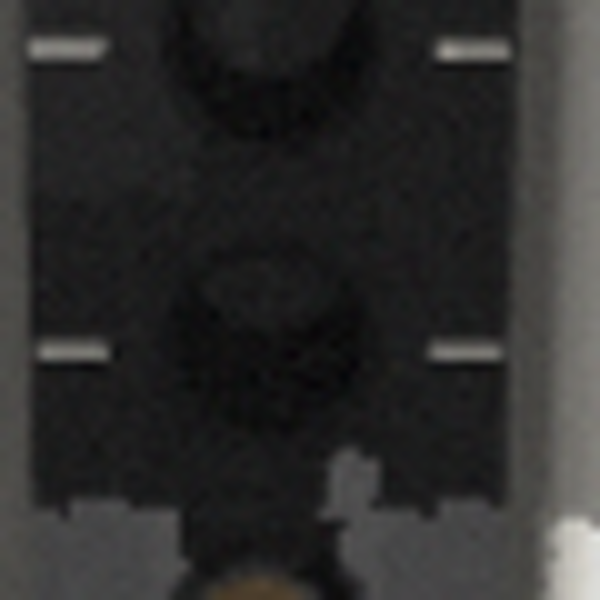

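Well lines at u=317.0, rows 154.8 and 185.0, so well 2 should be at about (317,214.4). The brown foot is centred near u=315.8. I'll check the foot numerically.

```bash
python3 - <<'E'
from h import *
w=load('w4'); im=w['color'].astype(int)
rb=im[:,:,0]-im[:,:,2]
for r in range(204,236,2):
    c=np.where(rb[r,295:340]>9)[0]+295
    print(r, (c.min(),c.max(),len(c)) if len(c) else None, im[r,300:336:3].mean(1).round().astype(int))
c=load('w4')
from scipy.optimize import minimize
# well line fit: wells 3,4 lines and predicted well2 pixel
A=atz(c,(317,185),60);B=atz(c,(317,154.8),60);print(A,B,A-(B-A),np.linalg.norm(B-A),proj(c,A-(B-A)))
E
```

```text
204 None [72 70 75 27 19 22 23 22 75 75 70 72]
206 None [71 71 76 30 25 40 29 17 58 77 74 71]
208 (np.int64(312), np.int64(318), 7) [69 70 73 29 46 62 54 28 26 78 71 71]
210 (np.int64(310), np.int64(320), 11) [70 69 63 45 56 60 57 57 14 76 74 70]
212 (np.int64(309), np.int64(321), 13) [117  68  43  62  62  70  66  59  15  55  70 105]
214 (np.int64(309), np.int64(321), 3) [ 99  69  53  71  74  70  69  66  22  59  69 135]
216 None [72 71 58 68 71 74 68 73 21 70 69 69]
218 None [71 73 75 67 75 69 74 72 27 75 72 71]
220 (np.int64(309), np.int64(309), 1) [69 69 74 68 73 73 77 78 44 78 71 70]
222 (np.int64(307), np.int64(308), 2) [71 74 73 68 55 39 43 74 61 76 72 68]
224 (np.int64(307), np.int64(307), 1) [71 72 70 25 51 47 44 53 68 72 71 68]
226 (np.int64(307), np.int64(319), 9) [71 69 66 41 75 75 76 60 63 73 72 70]
228 (np.int64(306), np.int64(322), 17) [73 71 61 56 70 72 72 65 52 76 72 72]
230 (np.int64(299), np.int64(331), 21) [64 70 56 70 70 74 72 73 55 74 62 65]
232 (np.int64(295), np.int64(323), 17) [70 11 70 69 71 67 70 71 63 15 65 68]
234 (np.int64(297), np.int64(335), 19) [67  7 75 69 71 77 67 69 54  6 52 70]
[534.87805693 -43.73334717  60.        ] [529.90799413 -19.05992207  60.        ] [539.84811973 -68.40677228  60.        ] 25.169017276758037 [[316.99930686 213.48697337]]
```

Call:
shift_gripper:
  motion: [5,-0.03,0.02,0,0,5,-0.03,0.02,0,0,5,-0.03,0.02,0,0]

```text
time: 5.3
tool_pos: [540.1, -69.3, 310.4]
tcp_rot: [3.14, 0.0, 1.766]
contact_force: [-0.1, 0.2, -0.4]
grip_width: 12.5
finger_force: 30.0
```

```bash
cat > m.py <<'E'
from h import *
import sys
n=sys.argv[1];w=snap('wrist',n); im=w['color'].astype(int); rb=im[:,:,0]-im[:,:,2]
s=bot.get_obs();print(s['tool_pos'],s['tcp_rot'][:2],proj(w,[(s['tool_pos'][0],s['tool_pos'][1],z) for z in(60,69,76)]).round(1).tolist())
for r in range(202,224):
    c=np.where(rb[r,303:331]>9)[0]+303
    print(r, (c.min(),c.max(),len(c)) if len(c) else None, im[r,296:340:2].mean(1).round().astype(int))
E
python3 m.py w5
```

```text
[540.01061498 -69.30895762 310.24010544] [3.14071966e+00 2.87601925e-04] [[313.8, 208.7], [313.8, 212.0], [313.8, 214.7]]
202 None [67 70 73 77 58 21 17 14 19 13 14 11 10 37 79 69 70 72 69 72 68 72]
203 None [73 69 71 73 42 15 20 16 16 17 14 16 16 37 77 71 71 74 74 72 69 68]
204 None [70 72 73 70 36 22 14 14 16 20 15  7 17 33 73 71 70 70 71 68 72 70]
205 None [68 70 71 70 37 16 15 21 19 20 13 16 16 29 68 69 74 72 70 69 72 69]
206 None [108  76  71  72  35  14  18  12  19  28  27  21  16  26  64  70  73 104
 106 105  86  73]
207 None [178 104  71  69  37  13  15  21  33  48  52  37  17  23  62  72  77 181
 182 183 130  75]
208 (np.int64(313), np.int64(318), 6) [133  97  70  66  35  15  17  34  46  59  67  54  38  29  63  73  75 134
 132 137  96  68]
209 (np.int64(311), np.int64(319), 9) [72 74 73 73 34 14 18 51 57 61 61 61 53 33 69 71 72 67 71 72 69 69]
210 (np.int64(310), np.int64(320), 11) [73 72 71 70 34 20 20 53 57 56 60 58 66 43 75 70 70 70 70
[... 574 characters left out ...]
74 73 69 73 69 68 72 75 72 71 70 71 70 67 71]
217 None [69 72 72 75 76 76 62 72 82 72 80 81 69 63 75 71 71 70 70 75 73 71]
218 None [69 72 71 73 79 74 69 75 73 68 69 75 78 66 74 72 72 75 71 69 69 66]
219 (np.int64(309), np.int64(309), 1) [69 70 67 72 76 73 69 76 74 68 71 66 80 71 72 71 71 74 69 73 46 68]
220 None [73 70 72 74 77 77 66 76 71 71 75 75 74 77 69 71 70 70 73 73 51 72]
221 (np.int64(309), np.int64(309), 1) [70 71 72 73 73 73 68 73 69 53 70 68 79 64 68 68 68 70 73 69 43 69]
222 (np.int64(307), np.int64(307), 1) [71 71 71 75 77 71 67 68 59 25 44 42 68 70 71 71 72 71 71 68 31 69]
223 (np.int64(307), np.int64(307), 1) [68 73 71 72 78 71 65 49 44 24 42 32 44 73 67 70 70 73 70 67 36 70]
```

In the tool's units: 7 mm is 0.14, -1.6 mm is -0.032.

Call:
shift_gripper:
  motion: [5,0.026,-0.032,0,0,5,0.026,-0.032,0.14,0,5,0.026,-0.032,0.24,0,5,0.026,-0.032,0.32,0,5,0.026,-0.032,0.32,0]

```text
time: 5.98
tool_pos: [538.1, -68.3, 293.2]
tcp_rot: [-3.141, -0.001, 1.766]
contact_force: [0.3, 0.9, -0.5]
grip_width: 12.1
finger_force: 30.0
```

```bash
python3 -c "
from h import *
s=bot.get_obs();print(s['tool_pos'],s['contact_force'],s['moment'],s['tcp_rot'])"
```

```text
[538.08296243 -68.26350899 293.17821132] [ 0.33196813  0.88256887 -0.54044145] [-0.0669268   0.05881488 -0.05705228] [-3.14071512e+00 -5.27008628e-04  1.76576686e+00]
```

In the tool's units: 6 mm is 0.12, 29 mm is 0.58.

Call:
shift_gripper:
  motion: [5,0,0,0.12,0,5,0,0,0.28,0,5,0,0,0.44,0,5,0,0,0.58,0,5,0,0,0.58,0]

```text
time: 6.6
tool_pos: [538.1, -68.3, 264.0]
tcp_rot: [-3.141, -0.001, 1.766]
contact_force: [-0.5, -0.4, -2.0]
grip_width: 12.3
finger_force: 30.0
```

Call:
shift_gripper:
  motion: [5,0,0,0.06,0,5,0,0,0.1,0,5,0,0,0.13,0,5,0,0,0.13,0]

```text
time: 7.1
tool_pos: [538.1, -68.3, 258.2]
tcp_rot: [-3.142, -0.0, 1.766]
contact_force: [0.8, 0.0, -0.1]
grip_width: 12.5
finger_force: 30.0
```

In the tool's units: 1 mm is 0.02.

Call:
shift_gripper:
  motion: [5,0,0,0.02,0,5,0,0,0.02,0]

```text
time: 7.35
tool_pos: [538.2, -68.3, 257.2]
tcp_rot: [3.142, -0.0, 1.766]
contact_force: [0.3, -0.3, 0.0]
grip_width: 12.3
finger_force: 30.0
```

Call:
shift_gripper:
  motion: [5,0,0,0.02,0,5,0,0,0.02,0]

```text
time: 7.6
tool_pos: [538.3, -68.3, 257.0]
tcp_rot: [3.141, 0.0, 1.766]
contact_force: [-1.8, 0.1, 6.3]
grip_width: 12.5
finger_force: 30.0
```

Call:
shift_gripper:
  motion: [40,0,0,0,0,40,0,0,0,0,40,0,0,-0.4,0,40,0,0,-1.2,0,40,0,0,-1.6,0]

```text
time: 8.22
tool_pos: [538.4, -68.3, 338.0]
tcp_rot: [3.139, 0.001, 1.766]
contact_force: [0.5, -0.4, -0.3]
grip_width: 40.0
finger_force: 0.0
```

```bash
python3 - <<'E'
from h import *
go(523,373,170,1.464); w=snap('wrist','w6')
E
```

```text
t 8.22 shift [436.   70.4   8.7] turn 0.302 w 40.0
```

Call:
shift_gripper:
  motion: [40,1.2,0.2,0,1.2,40,2.4,0.4,0,2.4,40,3.6,0.6,0,3.6,40,4.8,0.8,0,4.8,40,6,1,0,6]

```text
time: 8.9
tool_pos: [528.7, 237.6, 335.4]
tcp_rot: [-3.141, 0.0, 1.464]
contact_force: [1.6, -0.8, 0.0]
grip_width: 40.4
finger_force: 0.0
```

```bash
python3 -c "
from h import *
go(522.5,373.3,170,1.464)"
```

```text
t 8.9 shift [134.2 -20.7   6.4] turn -0.0 w 40.4
```

In the tool's units: 131 mm is 2.62, 100 mm is 2.

Call:
shift_gripper:
  motion: [40,1,-0.16,0,0,40,2,-0.32,0,0,40,2.62,-0.42,0,0,40,2.62,-0.42,0,0]

```text
time: 9.4
tool_pos: [521.1, 370.2, 334.8]
tcp_rot: [-3.14, 0.0, 1.469]
contact_force: [0.5, 0.3, -0.3]
grip_width: 40.1
finger_force: 0.0
```

```bash
python3 -c "
from h import *
go(522.5,373.3,85,1.464)"
```

```text
t 9.4 shift [ 3.2  1.2 90.8] turn 0.005 w 40.1
```

Careful with the scale: shifts go in units of 50 mm and turns go in units of 0.05 rad. That gives: 40 mm is 0.8, 90.5 mm is 1.81, 0.005 rad is 0.1.

Call:
shift_gripper:
  motion: [40,0.06,0.024,0,0.1,40,0.06,0.024,0.8,0.1,40,0.06,0.024,1.6,0.1,40,0.06,0.024,1.81,0.1,40,0.06,0.024,1.81,0.1]

```text
time: 10.02
tool_pos: [524.0, 370.4, 245.9]
tcp_rot: [-3.141, 0.0, 1.46]
contact_force: [0.1, 1.0, 0.3]
grip_width: 40.1
finger_force: 0.0
```

Call:
shift_gripper:
  motion: [5,0,0,0,0,5,0,0,0,0,5,0,0,0,0,5,0,0,0,0,5,0,0,0,0]

```text
time: 10.65
tool_pos: [523.6, 371.3, 246.7]
tcp_rot: [3.14, -0.001, 1.461]
contact_force: [-0.6, 0.0, 4.9]
grip_width: 16.7
finger_force: 30.0
```

```bash
python3 -c "
from h import *
go(522.5,373.3,205,1.464)"
```

```text
t 10.65 shift [   2.    -1.1 -117.3] turn -0.003 w 16.7
```

In the tool's units: -120 mm is -2.4, -110 mm is -2.2.

Call:
shift_gripper:
  motion: [5,0,0,-0.3,0,5,0,0,-0.9,0,5,0,0,-1.6,0,5,0,0,-2.2,0,5,0,0,-2.4,0]

```text
time: 11.28
tool_pos: [523.5, 371.2, 368.4]
tcp_rot: [3.138, -0.002, 1.461]
contact_force: [-0.2, 0.3, -0.3]
grip_width: 16.7
finger_force: 30.0
```

```bash
python3 -c "
from h import *
go(533,-44,207,1.766)"
```

```text
t 11.28 shift [-411.6   54.9    1.7] turn -0.305 w 16.7
```

In the tool's units: 5 mm is 0.1, -4 mm is -0.08, -0.305 rad is -6.1.

Call:
shift_gripper:
  motion: [5,-0.8,0.1,-0.08,-1.4,5,-1.9,0.26,-0.08,-3,5,-3.1,0.44,-0.08,-4.4,5,-4.3,0.6,-0.08,-5.8,5,-5.5,0.74,-0.08,-6.1]

```text
time: 11.9
tool_pos: [529.6, 91.8, 369.0]
tcp_rot: [-3.14, -0.0, 1.767]
contact_force: [1.2, 0.4, -0.1]
grip_width: 16.3
finger_force: 30.0
```

```bash
python3 -c "
from h import *
go(533.4,-45.1,210,1.766)"
```

```text
t 11.9 shift [-1.35e+02 -2.30e+01  1.00e-01] turn 0.001 w 16.3
```

In the tool's units: -131 mm is -2.62, -100 mm is -2.

Call:
shift_gripper:
  motion: [5,-1,-0.16,0,0,5,-2,-0.32,0,0,5,-2.62,-0.44,0,0,5,-2.62,-0.44,0,0,5,-2.62,-0.44,0,0]

```text
time: 12.52
tool_pos: [533.7, -38.6, 369.3]
tcp_rot: [-3.141, -0.001, 1.766]
contact_force: [0.9, 0.8, -0.3]
grip_width: 16.7
finger_force: 30.0
```

```bash
python3 -c "
from h import *
go(533.4,-45.1,153.7,1.766)"
```

```text
t 12.53 shift [-6.3 -1.5 56.5] turn -0.0 w 16.7
```

Call:
shift_gripper:
  motion: [5,-0.126,-0.03,0,0,5,-0.126,-0.03,0.3,0,5,-0.126,-0.03,0.9,0,5,-0.126,-0.03,1.13,0,5,-0.126,-0.03,1.13,0]

```text
time: 13.15
tool_pos: [533.4, -45.3, 312.3]
tcp_rot: [-3.14, -0.001, 1.766]
contact_force: [-0.4, -0.9, -0.6]
grip_width: 16.4
finger_force: 30.0
```

```bash
python3 m.py w7
```

```text
[533.73795754 -45.42482584 313.20441477] [-3.14140432e+00 -1.96148574e-04] [[315.2, 208.6], [315.1, 211.9], [315.1, 214.6]]
202 None [73 70 71 70 75 78 19 18 17 15 15 14 17 19 24 60 71 73 72 77 73 71]
203 None [72 72 74 74 72 71 19 18 20 21 15  8 16 14 18 59 72 72 71 74 68 70]
204 None [72 71 71 72 73 59 25 29 32 34 29 16 16 15 12 48 72 74 73 70 72 75]
205 None [84 83 82 74 73 52 16 34 44 41 41 27 13 13 17 44 74 73 74 79 78 80]
206 (np.int64(313), np.int64(315), 3) [148 144 135  76  75  53  29  42  40  38  41  44  15  15  14  38  74  73
 102 144 145 135]
207 (np.int64(310), np.int64(317), 6) [203 203 196  73  71  57  48  47  37  37  42  47  31  14  12  41  75  74
 156 206 206 195]
208 (np.int64(309), np.int64(318), 8) [ 69  77  70  72  76  56  58  36  43  45  46  42  44  11  13  42  71  73
 104 103 104  97]
209 (np.int64(310), np.int64(319), 5) [73 74 72 73 73 63 56 41 66 73 65 43 58 12 22 44 72 74 76 73 72 73]
210 (np.int64(309), np.int64(
[... 757 characters left out ...]
 70 72 74 76 54 54 73 69 38 59 35 55 42 79 73 71 72 71 70 72]
218 (np.int64(307), np.int64(321), 6) [72 72 75 72 69 80 51 59 75 58 19 58 45 56 38 77 74 74 69 71 69 68]
219 (np.int64(307), np.int64(321), 6) [73 73 71 72 70 81 56 58 71 64 21 52 55 53 39 79 72 73 72 67 68 75]
220 (np.int64(307), np.int64(321), 6) [70 68 72 69 71 76 52 60 76 65 44 53 40 53 42 77 70 70 70 73 69 73]
221 (np.int64(307), np.int64(317), 11) [72 74 73 70 72 80 50 58 73 74 64 69 49 51 52 77 74 69 70 73 72 74]
222 (np.int64(307), np.int64(321), 15) [71 70 69 72 75 75 53 57 71 76 68 73 64 46 77 78 71 71 77 71 69 69]
223 (np.int64(307), np.int64(321), 15) [70 64 72 68 72 78 53 65 75 74 71 72 66 56 80 80 71 72 71 71 68 66]
```

In the tool's units: 1.4 mm is 0.028, -0.6 mm is -0.012.

Call:
shift_gripper:
  motion: [5,-0.012,0.028,0,0,5,-0.012,0.028,0.14,0,5,-0.012,0.028,0.24,0,5,-0.012,0.028,0.34,0,5,-0.012,0.028,0.34,0]

```text
time: 13.82
tool_pos: [534.9, -45.9, 295.7]
tcp_rot: [-3.141, -0.001, 1.766]
contact_force: [0.1, 0.6, -0.4]
grip_width: 16.5
finger_force: 30.0
```

Call:
shift_gripper:
  motion: [5,0,0,0,0,5,0,0,0,0]

```text
time: 14.08
tool_pos: [535.1, -45.9, 296.4]
tcp_rot: [3.141, 0.0, 1.766]
contact_force: [0.3, -0.3, 0.0]
grip_width: 16.7
finger_force: 30.0
```

Call:
shift_gripper:
  motion: [5,0,0,0.12,0,5,0,0,0.28,0,5,0,0,0.44,0,5,0,0,0.58,0,5,0,0,0.58,0]

```text
time: 14.7
tool_pos: [534.9, -45.9, 266.4]
tcp_rot: [-3.14, -0.001, 1.766]
contact_force: [-0.2, 0.4, 0.1]
grip_width: 16.6
finger_force: 30.0
```

Call:
shift_gripper:
  motion: [5,0,0,0.06,0,5,0,0,0.1,0,5,0,0,0.1,0]

```text
time: 15.08
tool_pos: [535.0, -45.9, 262.2]
tcp_rot: [-3.142, -0.0, 1.766]
contact_force: [0.7, 0.0, -0.2]
grip_width: 16.5
finger_force: 30.0
```

In the tool's units: 1 mm is 0.02.

Call:
shift_gripper:
  motion: [5,0,0,0.02,0,5,0,0,0.02,0]

```text
time: 15.32
tool_pos: [535.1, -45.9, 261.2]
tcp_rot: [3.141, -0.0, 1.766]
contact_force: [0.6, -0.9, -0.0]
grip_width: 16.6
finger_force: 30.0
```

In the tool's units: 1 mm is 0.02.

Call:
shift_gripper:
  motion: [5,0,0,0.02,0,5,0,0,0.02,0]

```text
time: 15.58
tool_pos: [535.1, -45.9, 260.2]
tcp_rot: [-3.142, -0.0, 1.766]
contact_force: [0.6, -0.5, 0.7]
grip_width: 16.5
finger_force: 30.0
```

Call:
shift_gripper:
  motion: [5,0,0,0.02,0,5,0,0,0.02,0]

```text
time: 15.82
tool_pos: [535.2, -45.9, 259.7]
tcp_rot: [3.141, 0.0, 1.766]
contact_force: [-0.6, 0.1, 3.9]
grip_width: 16.0
finger_force: 30.0
```

In the tool's units: -90 mm is -1.8, -60 mm is -1.2.

Call:
shift_gripper:
  motion: [36,0,0,0,0,36,0,0,0,0,36,0,0,-0.4,0,36,0,0,-1.2,0,36,0,0,-1.8,0]

```text
time: 16.45
tool_pos: [535.1, -45.9, 350.4]
tcp_rot: [3.141, 0.0, 1.766]
contact_force: [-0.3, 0.4, -0.4]
grip_width: 35.8
finger_force: 0.0
```

```bash
python3 - <<'E'
from h import *
go(569.5,-231.5,190,1.76); a=load('sc0')
print('tape',atz(a,(425,304),10),'post',atz(a,(469,222),0))
E
```

```text
t 16.45 shift [-188.7   -2.2    1.4] turn 0.006 w 35.8
tape [ 441.98015638 -412.68127802   10.        ] post [ 770.94279033 -358.26858871    0.        ]
```

In the tool's units: -2 mm is -0.04, -188 mm is -3.76.

Call:
shift_gripper:
  motion: [36,-1,0,0,0,36,-2,-0.02,0,0,36,-3,-0.04,0,0,36,-3.76,-0.04,0,0,36,-3.76,-0.04,0,0]

```text
time: 17.08
tool_pos: [569.4, -233.3, 348.3]
tcp_rot: [-3.141, -0.0, 1.762]
contact_force: [-0.2, 0.6, 0.3]
grip_width: 36.1
finger_force: 0.0
```

```bash
python3 - <<'E'
from h import *
w=snap('wrist','w8'); go(569.5,-231.5,190,1.76)
print(proj(w,[(569.5,-231.5,42),(569.5,-231.5,52)]))
crop(w,250,60,410,240,'w8c')
E
```

```text
t 17.12 shift [ 0.1  0.2 -0.6] turn 0.004 w 35.8
[[314.93991657 191.03545614]
 [314.93222019 193.43225218]]
w8c 3.3333333333333335
```

View pics/w8c.png

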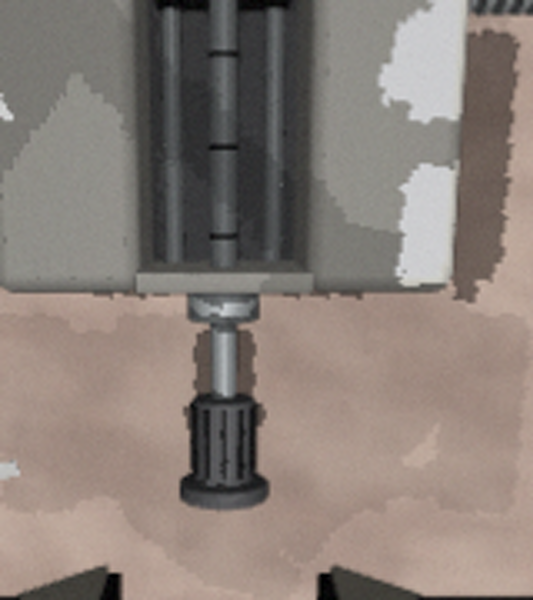

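The view shows the knob's 20 mm part centred at (317,192), which is where I predicted it, midway between the fingers and with its flange on the near side. Descending to grasp.

In the tool's units: 40 mm is 0.8, 0.5 mm is 0.01.

Call:
shift_gripper:
  motion: [42,0.01,0.01,0.8,0,42,0.01,0.01,1.7,0,42,0.01,0.01,2.6,0,42,0.01,0.01,2.94,0,42,0.01,0.01,2.94,0]

```text
time: 17.75
tool_pos: [570.0, -229.3, 201.8]
tcp_rot: [-3.14, -0.001, 1.767]
contact_force: [-0.2, -0.9, -0.5]
grip_width: 42.3
finger_force: 0.0
```

Call:
shift_gripper:
  motion: [5,0,0,0,0,5,0,0,0,0,5,0,0,0,0,5,0,0,0,0,5,0,0,0,0]

```text
time: 18.38
tool_pos: [570.0, -230.4, 203.5]
tcp_rot: [3.141, 0.001, 1.766]
contact_force: [-1.9, -0.4, 6.1]
grip_width: 18.8
finger_force: 30.0
```

```bash
python3 - <<'E'
from h import *
s=bot.get_obs(); print(s['tool_pos'],s['tcp_rot'],s['contact_force'],s['moment'])
c=snap('scene','sc1'); b=c['color']; cv2.imwrite('pics/sc1.png',b[:,:,::-1])
E
```

```text
[ 570.021489   -230.41411994  203.47996174] [3.14051711e+00 1.10811414e-03 1.76572534e+00] [-1.92502826 -0.37188734  6.13370072] [-0.13538434  0.45408088  0.07389883]
```

In the tool's units: -22 mm is -0.44, -17 mm is -0.34.

Call:
shift_gripper:
  motion: [5,-0.04,0,0,0,5,-0.12,0,0,0,5,-0.22,0,0,0,5,-0.34,0,0,0,5,-0.44,0,0,0]

```text
time: 19.05
tool_pos: [574.2, -251.2, 203.4]
tcp_rot: [3.141, -0.001, 1.766]
contact_force: [-2.7, 5.8, 9.1]
grip_width: 19.3
finger_force: 30.0
```

Call:
shift_gripper:
  motion: [5,-0.12,0,0,0,5,-0.24,0,0,0,5,-0.36,0,0,0,5,-0.48,0,0,0,5,-0.56,0,0,0]

```text
time: 19.68
tool_pos: [579.6, -278.2, 203.4]
tcp_rot: [3.142, -0.002, 1.766]
contact_force: [-3.6, 7.4, 9.2]
grip_width: 18.9
finger_force: 30.0
```

Call:
shift_gripper:
  motion: [5,0,0,0,0,5,0,0,0,0,5,0,0,0,0]

```text
time: 20.05
tool_pos: [579.5, -278.0, 203.4]
tcp_rot: [-3.142, -0.002, 1.766]
contact_force: [-3.5, 7.2, 9.5]
grip_width: 19.5
finger_force: 30.0
```

Call:
shift_gripper:
  motion: [5,-0.016,0,0,0,5,-0.03,0,0,0,5,-0.03,0,0,0]

```text
time: 20.42
tool_pos: [579.8, -279.4, 203.4]
tcp_rot: [-3.141, -0.002, 1.766]
contact_force: [-4.3, 6.8, 9.4]
grip_width: 19.2
finger_force: 30.0
```

```bash
python3 - <<'E'
from h import *
s=bot.get_obs();d=s['tool_pos']-[570.02,-230.41,203.48];print(np.linalg.norm(d),s['contact_force'],s['finger_force'])
c0=load('sc1');c1=snap('scene','sc2')
for c in(c0,c1):
    im=c['color'].astype(int); m=((im[:,:,0]-im[:,:,2])>45)&(im[:,:,0]>110); m[:165]=0;m[230:]=0;m[:,:300]=0;m[:,380:]=0
    y,x=np.where(m); print(len(x),x.mean(),y.mean(),atz(c,(x.mean(),y.mean()),102) if len(x) else None)
E
```

```text
49.99610057889116 [-4.31068253  6.82862607  9.40321527] 30.000766217708588
33 333.8484848484849 194.03030303030303 [520.30693795 -55.03505605 102.        ]
34 349.7352941176471 200.5 [ 529.00368119 -103.34788655  102.        ]
```

In the tool's units: -0.3 mm is -0.006.

Call:
shift_gripper:
  motion: [5,-0.006,0,0,0,5,-0.006,0,0,0,5,-0.006,0,0,0,5,-0.006,0,0,0]

```text
time: 20.98
tool_pos: [579.9, -279.7, 203.4]
tcp_rot: [-3.141, -0.002, 1.766]
contact_force: [-2.8, 7.6, 9.2]
grip_width: 19.1
finger_force: 30.0
```

```bash
python3 -c "
from h import *
print(bot.close_job())"
```

```text
the job is handed in; nothing more can be done
None
```

The job is handed in: the open tube is in well 2, the capped tube is in well 3, and the gripper is holding the knob with the carriage drawn out about 50 mm (50 mm by arm travel, 49 mm by camera); no verdict came back.

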